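Hang the pail by its bail under the storeroom rack

ROBOT

A 7-joint arm with a two-finger parallel gripper is mounted at the origin on the work surface. World frame = base frame: x ahead of the robot, y to its left, z up, the work surface at z = 0. Lengths are in m, angles in rad, forces in N, time in s.
With the tool pointing down it reaches from about 0.4 to 0.85 m from the base axis. Payload 10.4 kg.
Tool frame: the origin (TCP) lies midway between the tips of the shut fingers; the grasp point (between the pads) lies 19 mm behind it; z points along the fingers, y is the direction in which the jaws open and shut (so a half turn about z gives the same grasp; the last joint's range is limited). The gripper opens to 87 mm and grips with 3 to 60 N. Pads are 19 mm wide; open, the fingers measure 117 mm over their backs; the gripper's body (75 mm by 190 mm) begins 51 mm behind the grasp point.
Start: joints at [1.234, 0.332, -0.065, 1.46, 0.022, 1.35, -0.088], TCP at [0.193, -0.594, 0.223] pointing down, gripper open.
Joint ranges: [-2.6, 2.6], [-0.5, 2.12], [-1.47, 1.34], [0.16, 2.42], [-1.27, 4.41], [0.06, 2.06], [-2.6, 2.6]. Speed limits (rad/s): [2.22, 2.22, 2.79, 2.79, 3.14, 3.14, 3.14].

INTERFACE

Orientations are given as a unit quaternion [x, y, z, w].
In Python, from bench import r gives the robot as it stands.
- The arm moves only by the tool step_arm, never from a script. Its argument "increments" is a list of rows, each a list of 2 entries, a list of its own where there are three numbers: the shift along the tool's x, y, z in m, then the turn, a rotation vector about the tool's x, y, z in rad. A call has 1 to 5 rows; each row is the pose to reach, as a shift and turn from the pose measured when the call began, along the tool's axes at that moment; what a row does not reach only later rows make up. A row lasts 1/10 s, in which the tool goes at most 50 mm and 8.59 degrees, less where a joint would pass 70% of its speed; a pose out of reach is approached as far as the arm can. A call with a gripper value outside its range is refused whole. "hand" is the closure, from -1 (fully open) to 1 (shut), so that 0 is half open, set as the call begins (left out, the last holds). The fingers move at their own pace and stop on an object; "grip_force" is the grip in N (left out, the last holds). Time passes only in rows, so rows that repeat a pose let the fingers close. It gives the time, the measured TCP pose, the force and the opening at its end, in the units of the state.
- r.read_state(): the state, without advancing time (a new reading comes with each control period).
- r.camera(name): name is "side" or "top"; returns a dict with "pixels" (384x512x3 uint8, blue, green, red), "camera_matrix" (3x3 intrinsics, pixels), "extrinsics" (4x4, takes a point from camera to world coordinates). Camera axes: x right, y up, looking along -z (the intrinsics and any distortion apply to the point x, -y, -z); pixel columns grow to the right and rows downward; lengths in m; the calibration is good to about 2 mm. A picture is of the moment at which its call begins. There is no depth.
- r.close_job(): hands the job in, once; it reports no verdict.
The state is a dict: "time": time; "joint_positions": joint angles; "joint_vel": joint speeds; "joint_torque": joint torques, N m; "ee_pos": TCP position; "eef_rot": TCP orientation; "ft_force": force on the tool from outside, world axes, zero at the start; "torque": the same for the moment, N m; "width": finger opening in m.
Only numpy, scipy, OpenCV 4.12 (cv2) and the standard library are available. Lean on these libraries where they do the work, as an engineer would, in place of code of your own. Each camera call takes 0.05 s, during which the arm holds its last target.

TASK

Swing the pail's folded-down handle up until it stands upright, while the pail stays standing on the bench. Then carry the pail by that handle and hang it on the steel hook under the small rack's shelf, with the hook passing under the black grip between the handle's two wires. Leave it hanging upright and still, and leave the jug, carton and toolbox where they stand.

Things in the scene. Friction and masses are not known exactly. Their poses are not given: they have to be found in the camera images.
- pail: open round steel pail, 105 mm high, 132 mm across the rim, 100 mm across the foot, 0.3 to 0.6 kg, loose. Origin: centre of its underside; z up. The bail (handle) pivots about a line along the pail's y, 114 mm up, just above the rim, on ears at y = +/-74 mm. The folded bail lies out over its -x side, which faces the robot's right (-y) or half-way between that and the robot
- bail (a joint): bail angle: 0 = upright over the pail, positive = leaning to the pail's -x side, about 1.5 = folded (its stop, nearly level, just above the rim; also a stop at -1.5). Friction about 0.025 N m: within about 25 degrees of upright it stays where it is left, lower down it drops back to the stop. The bail weighs 70 g
- grip (a point): centre of the bail's black grip block, 90 mm from the pivot line: 56 mm long along the pivot line (y), 22 x 22 mm in section, flat ends; z points away from the pivots. From its underside two 6 mm wires, 42 mm apart, run 20 mm straight to the pivots, then spread to the ears; the hook goes in the 36 mm gap between them. Folded, it lies outside the rim 120 mm above the bench, with free space beneath
- rack: small fixed rack; origin on the bench below the hook's seat; x points into the rack, away from its open front, which faces the robot or its right. Two 25 mm posts at x = 115, y = +/-100 mm, on feet 12 mm high, 30 mm wide, reaching out to x = -50 mm. Wooden shelf board above, 250 mm wide, x = 14 to 142 mm, 375 to 391 mm above the bench, cartons on it: tilt the tool to work beneath its front edge
- hook_seat (a point): top of the hook's seat, 240 mm above the bench, axes as the rack's. 12 mm bright rod in the x-z plane: level seat x = -20 to 22 mm; in front it turns up to a tip (x to -48 mm, top 24 mm above the seat); behind it slopes up 46 mm to x = 100 mm, then straight up to the shelf. Hung, the grip's underside rests on the seat: grip centre 11 mm above this point, pail's underside 47 mm above the bench
- jug: bystander: white jug, 70 mm across, 190 mm high, origin under its centre
- carton: bystander: cardboard carton 120 by 100 by 90 mm high, origin under its centre
- toolbox: bystander: black toolbox with yellow lid, 104 by 134 by 110 mm high, origin under its centre
There are look-alikes about, which are no part of the job. What is meant by the pail is not red or yellow, and is the smaller of those in its own colour.

How it is judged:
On the way, in this order (a step that is already met when the one before it is completed fails the run):
1. the bail stands upright (within 0.35 rad) with the pail standing on the bench (value of joint bail between -0.35 and 0.35 rad and height (world z) of pail below 0.006 m and angle between pail's own z axis and vertical below 0.1 rad), for 0.2 s.
2. the pail is lifted clear of the bench (height (world z) of pail above 0.03 m and angle between pail's own z axis and vertical below 0.5 rad), for 0.2 s.
At the end, for the whole second after the job is handed in: the pail hangs on the hook, released and no longer swinging (under 80 mm/s): grip centre within 22 mm sideways of the hook, 3 to 35 mm above the seat point, from 35 mm in front to 60 mm behind it; weight on the rack; pail's underside over 30 mm above the bench; pail upright within 0.25 rad (x of grip in the frame of hook_seat between -0.035 and 0.06 m and y of grip in the frame of hook_seat between -0.022 and 0.022 m and z of grip in the frame of hook_seat between 0.003 and 0.035 m and contact force between pail and rack above 1.5 N and height (world z) of pail above 0.03 m and angle between pail's own z axis and vertical below 0.25 rad and linear speed of pail below 0.08 m/s and angular speed of pail below 0.8 rad/s); the robot touches nothing.
It fails at once if the jug, the carton or the toolbox is moved more than 30 mm (distance of any of jug, carton, toolbox from where it was at the start of the episode above 0.03 m).
It fails at once if the pail is tipped over (beyond 0.8 rad) (angle between pail's own z axis and vertical above 0.8 rad).
It also fails if it takes over 72 s, if anything falls off the work surface, if the arm or the gripper's body presses on something with over 40 N, if the wrist force passes 120 N, or if a joint passes its speed limit or range.

## Working session

There is one attempt and no reset: what is moved stays moved. The work goes in short steps, Python scripts to look and compute and a tool call to move; the robot and the scene stay as the last step left them, time stands still between calls to the robot, and variables do not carry over. Pictures are saved under pics/ and viewed, and the job is handed in when it is done.

Besides the shell and the picture viewer there is one more tool, called after "Call:" by a JSON object that holds its "op" and its "data", one argument or row to a line. step_arm: Moves the arm, as the interface text tells. Its arguments: {"type":"object","properties":{"increments":{"type":"array"},"hand":{"type":"number"},"grip_force":{"type":"number"}},"required":["increments"]}

```bash
ls; mkdir -p pics; python3 - <<'E'
from bench import r
import cv2,numpy as np,pickle
print(r.read_state())
for n in("side","top"):
    c=r.camera(n); pickle.dump(c,open(f"{n}0.pkl","wb")); cv2.imwrite(f"pics/{n}0.png",c["pixels"])
    print(n,np.round(c["camera_matrix"],1).tolist(),np.round(c["extrinsics"],3).tolist(),c.keys())
E
```

```text
pics
{'time': 0.0, 'joint_positions': array([ 1.23440256,  0.33285033, -0.0647016 ,  1.4609916 ,  0.02157653,
        1.34988105, -0.08848272]), 'joint_vel': array([-0.00120242, -0.00049338, -0.00081259, -0.00048234, -0.00010839,
        0.00227285,  0.00110504]), 'joint_torque': array([ 3.48436342e-04, -6.23251677e+01,  2.51837861e-02, -3.89902925e+01,
       -6.11083279e-02,  3.94601596e-02,  1.74760989e-04]), 'ee_pos': array([ 0.19279537, -0.59409514,  0.22174338]), 'eef_rot': array([ 9.87713870e-01,  1.56271544e-01, -1.34349653e-04, -7.05269998e-04]), 'ft_force': array([-0.37688158,  0.03033677, -0.43762539]), 'torque': array([-0.00498645,  0.03154811,  0.00854726]), 'width': 0.08744708961640013}
side [[376.2, 0.0, 255.3], [0.0, 376.2, 185.9], [0.0, 0.0, 1.0]] [[-0.907, 0.232, -0.351, 0.057], [-0.42, -0.475, 0.773, 1.141], [0.013, 0.849, 0.529, 0.958], [0.0, 0.0, 0.0, 1.0]] dict_keys(['pixels', 'camera_matrix', 'extrinsics'])
top [[473.1, 0.0, 253.8], [0.0, 473.1, 192.3], [0.0, 0.0, 1.0]] [[-0.006, 0.998, -0.057, 0.486], [-1.0, -0.006, -0.001, -0.016], [-0.002, 0.057, 0.998, 1.662], [0.0, 0.0, 0.0, 1.0]] dict_keys(['pixels', 'camera_matrix', 'extrinsics'])
```

View pics/side0.png

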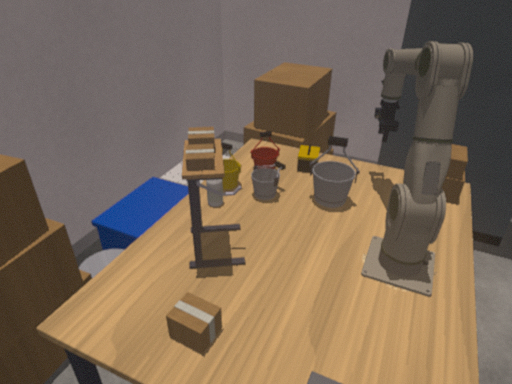

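View pics/top0.png

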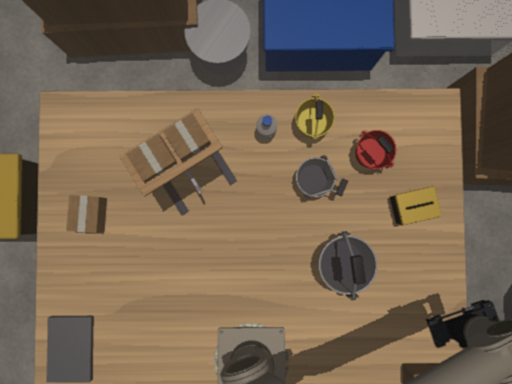

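Candidates in the top view are the yellow pail (314,118), red pail (376,150), small grey pail (316,178) and large grey pail (347,265). By the description it's the small grey one, with its folded grip at about (341,187). The hook tip shows at about (197,188), under the rack shelf. I'll check this with close crops.

```bash
python3 - <<'E'
import cv2,pickle,numpy as np
t=pickle.load(open("top0.pkl","rb"))["pixels"];s=pickle.load(open("side0.pkl","rb"))["pixels"]
a=cv2.resize(t[140:230,280:370],None,fx=6,fy=6,interpolation=2)
b=cv2.resize(t[140:230,150:240],None,fx=6,fy=6,interpolation=2)
cv2.imwrite("pics/topcrop.png",cv2.resize(np.hstack([a,b]),(800,400)))
cv2.imwrite("pics/sidecrop.png",cv2.resize(s[120:280,160:300],None,fx=3.7,fy=3.7,interpolation=2))
E
```

```text
(no output)
```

View pics/topcrop.png

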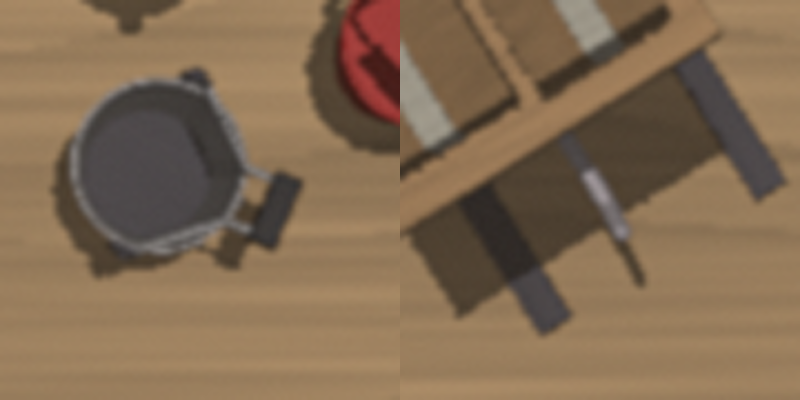

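View pics/sidecrop.png

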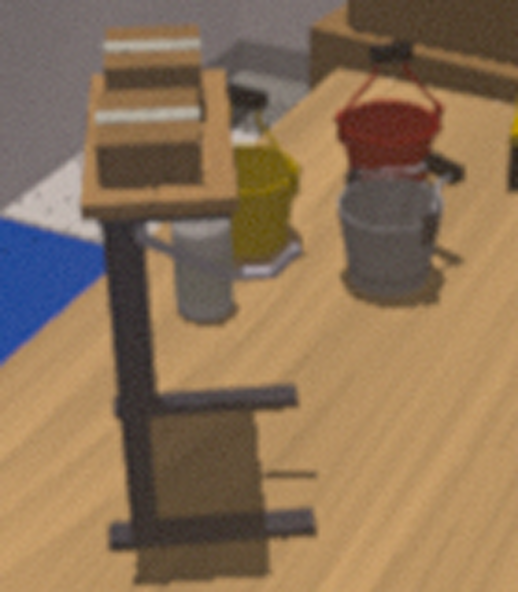

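The crops confirm the choice: the small grey pail is centred at about (316,178) in the top view, with its grip at (342,187). The hook tip is at about (202,193) in top and (241,186) in side. Now I'll measure them.

```bash
cat > h.py <<'E'
import cv2,pickle,numpy as np
def ray(c,uv):
    K=c["camera_matrix"];E=c["extrinsics"]
    d=np.linalg.inv(K)@[uv[0],uv[1],1]; d=np.array([d[0],-d[1],-d[2]])
    d=E[:3,:3]@d; return E[:3,3],d/np.linalg.norm(d)
def plane(c,uv,z):
    o,d=ray(c,uv); return o+d*(z-o[2])/d[2]
def tri(c1,u1,c2,u2):
    o1,d1=ray(c1,u1);o2,d2=ray(c2,u2)
    A=np.stack([d1,-d2],1); s=np.linalg.lstsq(A,o2-o1,rcond=None)[0]
    p,q=o1+s[0]*d1,o2+s[1]*d2
    return (p+q)/2,np.linalg.norm(p-q)
def proj(c,p):
    K=c["camera_matrix"];E=c["extrinsics"]
    q=E[:3,:3].T@(np.asarray(p)-E[:3,3]); q=K@[q[0],-q[1],-q[2]]; return q[:2]/q[2]
def blobs(m,x0,y0,mn=4):
    n,l,s,ce=cv2.connectedComponentsWithStats(m.astype(np.uint8))
    return [(s[i][4],np.round(ce[i]+[x0,y0],1).tolist(),(s[i][:4]+[x0,y0,0,0]).tolist()) for i in range(1,n) if s[i][4]>=mn]
E
python3 - <<'E'
from h import *
t=pickle.load(open("top0.pkl","rb"));s=pickle.load(open("side0.pkl","rb"))
def dark(c,x0,x1,y0,y1,th):
    p=c["pixels"][y0:y1,x0:x1].astype(int); return (p.max(2)<th)
print("top",blobs(dark(t,330,352,174,202,62),330,174))
print("side",blobs(dark(s,266,292,150,178,62),266,150))
# coarse numbers of the hook regions
p=t["pixels"][165:200,183:208].astype(int)
sat=p.max(2)-p.min(2)
print("top hook lowsat");
for r_ in range(0,35): print(165+r_,' '.join('%3d/%2d'%(p[r_,c].mean(),sat[r_,c]) for c in range(0,25)))
E
```

```text
top [(np.int32(11), [331.5, 177.5], [330, 176, 4, 4]), (np.int32(63), [341.0, 186.7], [336, 180, 11, 15])]
side [(np.int32(25), [279.0, 164.8], [275, 162, 9, 7])]
top hook lowsat
165 126/70 125/71 125/70 125/70 124/69 124/69 125/69 122/68 115/63 101/56  82/44  66/33  62/29  62/28  64/28  67/30  68/30  66/32  67/31  68/31  69/31  69/32  69/30  68/32  69/31
166 125/70 125/69 125/69 123/69 122/67 120/67 115/65 104/58  87/48  71/37  61/30  60/27  61/28  62/28  63/29  64/29  63/29  63/30  64/29  65/30  66/31  67/31  66/30  68/31  65/32
167 123/70 123/69 122/69 121/67 117/66 108/61  97/54  78/42  64/31  60/28  61/28  62/27  63/28  62/29  63/28  62/29  62/29  63/28  64/28  64/29  64/29  65/30  65/30  64/29  64/30
168 120/67 122/66 119/66 111/63 100/56  85/47  71/36  60/29  59/27  62/28  64/28  64/29  63/29  63/29  63/30  64/29  64/29  63/28  63/29  63/29  63/29  63/29  63/29  63/28  64/29
169 118/67 115/65 106/60  87/46  71/31  62/23  61/24  61/29  64/29  65/30  64/30  63/29  64/30  64/29  65/29  64/29  64/29  65/29  63/29  64/29  64/29  63/29  65/29  63/29  63/28
170 111/63 100/57  84/42  
[... 4643 characters left out ...]
28  66/31  85/41 104/52 116/56 121/59 122/59 121/59 120/59 120/59 119/59 121/59 121/59 119/59  99/50  75/37  61/30  69/32  97/47 116/57 121/59 121/58 120/59 120/59
197  65/30  67/32  84/40 106/52 119/59 122/59 121/59 121/59 120/58 119/59 120/59 120/59 121/59 121/61 121/59 117/57  98/49  75/35  65/29  79/38 108/53 121/60 122/60 122/60 122/59
198  80/38  91/44 108/53 121/59 123/60 123/60 122/59 122/60 122/60 122/60 123/61 123/60 122/60 122/61 124/60 124/60 118/56  91/44  67/31  70/33  99/49 120/59 124/62 123/61 123/61
199 109/53 119/59 122/60 124/61 122/61 123/60 122/60 123/60 123/60 122/61 122/60 122/60 123/60 123/60 124/60 124/61 122/59 104/49  76/36  65/29  80/38 109/54 123/61 125/61 123/60
```

```bash
python3 - <<'E'
import cv2,pickle,numpy as np
t=pickle.load(open("top0.pkl","rb"))["pixels"];s=pickle.load(open("side0.pkl","rb"))["pixels"]
def grid(im,x0,y0,x1,y1,f,step):
    a=cv2.resize(im[y0:y1,x0:x1],None,fx=f,fy=f,interpolation=0)
    for x in range(x0,x1,step): cv2.putText(a,str(x),((x-x0)*f,10),0,.35,(0,255,255),1);cv2.line(a,((x-x0)*f,0),((x-x0)*f,a.shape[0]),(0,255,255),1)
    for y in range(y0,y1,step): cv2.putText(a,str(y),(0,(y-y0)*f+10),0,.35,(0,255,255),1);cv2.line(a,(0,(y-y0)*f),(a.shape[1],(y-y0)*f),(0,255,255),1)
    return a
cv2.imwrite("pics/g1.png",grid(s,190,170,250,200,13,5))
cv2.imwrite("pics/g2.png",grid(s,245,150,295,200,12,5))
E
```

```text
(no output)
```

View pics/g1.png

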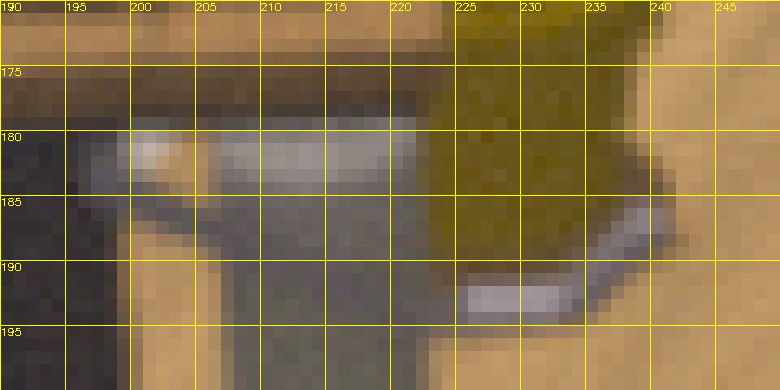

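View pics/g2.png

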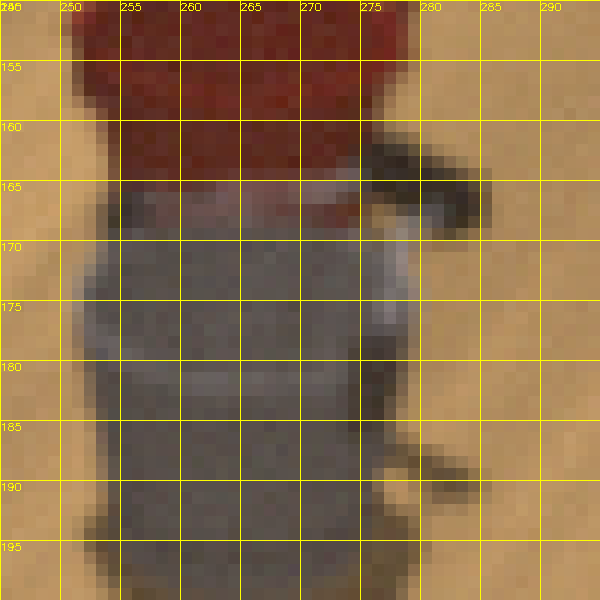

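The side grid shows the hook seat line at (226–233, 193), its tip at (241,187), and the grip block spanning (275–285, 161–170).

```bash
python3 - <<'E'
from h import *
t=pickle.load(open("top0.pkl","rb"));s=pickle.load(open("side0.pkl","rb"))
T=t["pixels"].astype(int);S=s["pixels"].astype(int)
def wcent(I,x0,x1,y0,y1,bg,fg):
    p=I[y0:y1,x0:x1].max(2); w=np.clip((bg-p)/(bg-fg),0,1); w[w<.4]=0
    yy,xx=np.mgrid[y0:y1,x0:x1]; c=np.array([(w*xx).sum(),(w*yy).sum()])/w.sum()
    C=np.cov(np.stack([xx.ravel(),yy.ravel()]),aweights=w.ravel()); e,v=np.linalg.eigh(C); return c,v[:,1],w.sum(),e
gt=wcent(T,335,350,178,196,120,45); gs=wcent(S,275,287,160,171,120,45)
print(gt,gs)
g,err=tri(t,gt[0]+.5*0,s,gs[0]); print("grip",g,err, "plane .12",plane(t,gt[0],.12))
a=plane(t,gt[0]-5*gt[1],.12);b=plane(t,gt[0]+5*gt[1],.12);d=b-a;print("grip axis yaw",np.degrees(np.arctan2(d[1],d[0])))
# rim: bright grey, low sat, in top
p=T[155:205,290:340]; m=((p.max(2)-p.min(2))<16)&(p.mean(2)>95)
yy,xx=np.nonzero(m); pts=np.stack([xx+290,yy+155],1).astype(np.float32)
# rim edge: convex hull points of the non-wood region
hull=cv2.convexHull(pts)[:,0]; c,ax,an=cv2.fitEllipse(pts); print("rim",c,ax,an,len(pts))
print("pail centre",plane(t,c,.105))
# feet
for nm,(x0,x1,y0,y1) in dict(R=(205,240,145,190),L=(160,190,175,220)).items():
    p=T[y0:y1,x0:x1]; m=((p.max(2)-p.min(2))<22)&(p.mean(2)<85)
    n,l,st,ce=cv2.connectedComponentsWithStats(m.astype(np.uint8)); k=1+st[1:,4].argmax()
    q=np.argwhere(l==k)[:,::-1]+[x0,y0]
    w=np.array([plane(t,u,.012) for u in q])[:,:2]
    box=cv2.minAreaRect((w*1000).astype(np.float32)); print(nm,st[k],box); print(np.round(cv2.boxPoints(box),0).tolist())
# hook
rows=[]
for y in range(179,193):
    p=T[y,186:204]; sat=p.max(1)-p.min(1); w=np.clip(24-sat,0,20)
    rows.append(((w*np.arange(186,204)).sum()/w.sum(),y))
print(np.round(rows,1).tolist())
fr=plane(t,(195.4,185.2),.24);print("seat front top",fr)
print("tri seat front",tri(t,(195.4,185.2),s,(233.3,193)), "tri tip",tri(t,(199.2,192),s,(240.5,186.3)))
E
```

```text
(array([340.66852567, 187.16044616]), array([-0.47475153,  0.88011987]), np.float64(93.24000000000001), array([ 4.60388811, 23.26051056])) (array([279.17173913, 164.89710145]), array([-0.88889643, -0.45810822]), np.float64(36.8), array([1.66689231, 9.46873454]))
grip [ 0.58950413 -0.2969006   0.12233167] 0.0008688212580056554 plane .12 [ 0.58925314 -0.29747774  0.12      ]
grip axis yaw 150.8949293267911
rim (315.6071472167969, 176.63897705078125) (36.538841247558594, 39.460899353027344) 103.04298400878906 176
pail centre [ 0.62560991 -0.21805606  0.105     ]
R [  7   6  24  34 278] ((667.95458984375, 92.69982147216797), (123.56634521484375, 28.21294593811035), 31.703895568847656)
[[608.0, 72.0], [623.0, 48.0], [728.0, 113.0], [713.0, 137.0]]
L [  3   6  25  34 295] ((562.9984130859375, 260.83135986328125), (122.78636932373047, 30.656360626220703), 31.99121856689453)
[[503.0, 241.0], [519.0, 215.0], [623.0, 280.0], [607.0, 306.0]]
[[192.3, 179.0], [193.0, 180.0], [193.6, 181.0], [194.2, 182.0], [194.5, 183.0], [195.1, 184.0], [195.8, 185.0], [196.6, 186.0], [197.1, 187.0], [197.2, 188.0], [197.6, 189.0], [198.2, 190.0], [198.7, 191.0], [199.2, 192.0]]
seat front top [0.58991244 0.16213912 0.24      ]
tri seat front (array([0.58841997, 0.16184291, 0.23578981]), np.float64(0.00393140537399236)) tri tip (array([0.56659597, 0.14752038, 0.26148435]), np.float64(0.0031553470535578367))
```

```bash
python3 - <<'E'
from h import *
t=pickle.load(open("top0.pkl","rb"))
def grid(im,x0,y0,x1,y1,f,step):
    a=cv2.resize(im[y0:y1,x0:x1],None,fx=f,fy=f,interpolation=0)
    for x in range(x0,x1,step): cv2.putText(a,str(x),((x-x0)*f,10),0,.35,(0,255,255),1);cv2.line(a,((x-x0)*f,0),((x-x0)*f,a.shape[0]),(0,255,255),1)
    for y in range(y0,y1,step): cv2.putText(a,str(y),(0,(y-y0)*f+10),0,.35,(0,255,255),1);cv2.line(a,(0,(y-y0)*f),(a.shape[1],(y-y0)*f),(0,255,255),1)
    return a
cv2.imwrite("pics/g3.png",grid(t["pixels"],292,150,352,204,11,5))
for u in [(314,118),(376,150),(347,265),(415,206),(266,125)]: print(u,np.round(plane(t,u,.1),3))
E
```

```text
(314, 118) [ 0.822 -0.216  0.1  ]
(376, 150) [ 0.714 -0.421  0.1  ]
(347, 265) [ 0.335 -0.318  0.1  ]
(415, 206) [ 0.527 -0.545  0.1  ]
(266, 125) [ 0.8   -0.056  0.1  ]
```

View pics/g3.png

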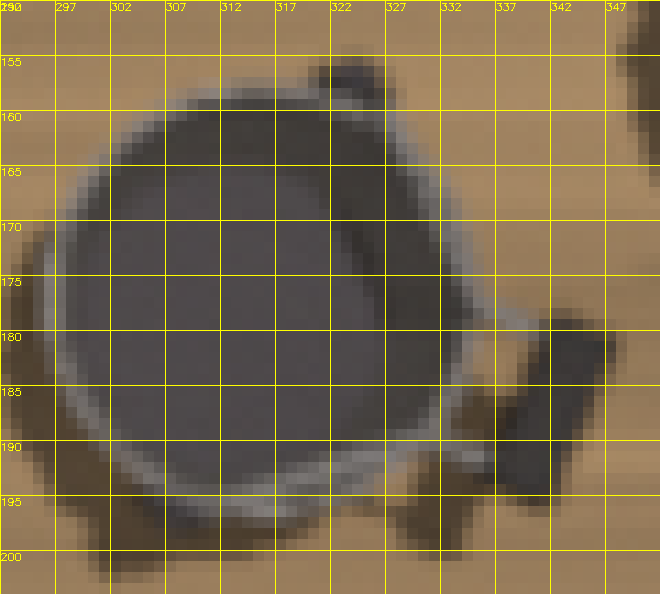

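```bash
cat >> h.py <<'E'
from scipy.spatial.transform import Rotation as Ro
def toolR(yaw,tilt):
    y,t=np.radians([yaw,tilt]); px=np.array([np.cos(y),np.sin(y),0]); py=np.array([-np.sin(y),np.cos(y),0]); up=np.array([0,0,1.])
    z=-up*np.cos(t)+px*np.sin(t); Y=-py; X=np.cross(Y,z); return Ro.from_matrix(np.stack([X,Y,z],1))
def delta(G,yaw,tilt,st,back=0.0):
    "shift, rotvec in tool frame to bring grasp point to G"
    R0=Ro.from_quat(st["eef_rot"]); R1=toolR(yaw,tilt); p=np.asarray(G)+(.019-back)*R1.as_matrix()[:,2]
    return R0.inv().apply(p-st["ee_pos"]), (R0.inv()*R1).as_rotvec()
def show(*a,**k):
    from bench import r
    st=r.read_state(); s,w=delta(*a,st=st,**k); print("shift",np.round(s,4).tolist(),"turn",np.round(w,4).tolist(),"t",st["time"],"j",np.round(st["joint_positions"],2).tolist())
    R0=Ro.from_quat(st["eef_rot"]);print("grasp pt",np.round(st["ee_pos"]-.019*R0.as_matrix()[:,2],4))
def arc(n,yaw,tilt,c,a0,a1,back=0):
    from bench import r
    st=r.read_state()
    y=np.radians(yaw); px=np.array([np.cos(y),np.sin(y),0])
    for th in np.linspace(a0,a1,n+1)[1:]:
        G=np.array([*c,.114])+.09*(-np.sin(th)*px+np.array([0,0,np.cos(th)]))
        s,w=delta(G,yaw,tilt,st,back); print(round(th,2),np.round(s,4).tolist(),np.round(w,3).tolist())
E
python3 - <<'E'
from h import *
t=pickle.load(open("top0.pkl","rb"));s=pickle.load(open("side0.pkl","rb"))
cv2.imwrite("pics/red.png",np.hstack([cv2.resize(t["pixels"][125:175,350:400],(400,400),interpolation=0),cv2.resize(s["pixels"][125:175,240:290],(400,400),interpolation=0)]))
G=(.5913,-.3018,.12)
show(G,69,30,back=.12)
E
```

```text
shift [0.4375, -0.1158, 0.0145] turn [0.2318, 0.4877, -0.8697] t 0.1 j [1.23, 0.33, -0.06, 1.46, 0.02, 1.35, -0.09]
grasp pt [ 0.1928 -0.5942  0.2409]
```

View pics/red.png

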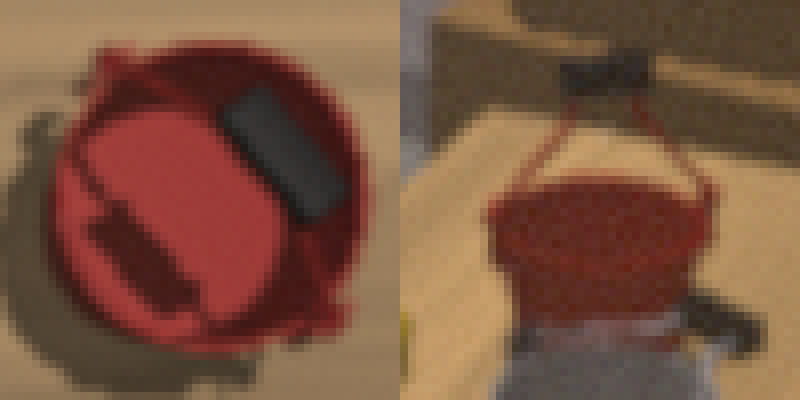

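Call:
{"op": "step_arm", "data": {
  "increments": [
    [[0.03, -0.01, -0.04], [0.02, 0.05, -0.09]],
    [[0.07, -0.02, -0.07], [0.05, 0.1, -0.17]],
    [[0.11, -0.03, -0.09], [0.07, 0.15, -0.26]],
    [[0.155, -0.04, -0.1], [0.09, 0.19, -0.35]],
    [[0.2, -0.05, -0.1], [0.12, 0.24, -0.43]]
  ],
  "hand": -1
}}

```text
time: 0.6
ee_pos: [0.3692, -0.4843, 0.3241]
eef_rot: [0.922, 0.363, 0.109, -0.077]
ft_force: [0.8, -0.6, 0.1]
width: 0.0873
```

```bash
python3 -c "
from h import *
show((.5913,-.3018,.12),69,30,back=.1)"
```

```text
shift [0.2079, 0.046, 0.1913] turn [0.1138, 0.2448, -0.4368] t 0.6 j [1.14, 0.36, -0.22, 1.24, -0.17, 1.64, 0.11]
grasp pt [ 0.3665 -0.4885  0.3424]
```

Call:
{"op": "step_arm", "data": {
  "increments": [
    [[0.04, 0.01, 0.0], [0.02, 0.05, -0.09]],
    [[0.085, 0.02, 0.02], [0.05, 0.1, -0.18]],
    [[0.13, 0.03, 0.05], [0.07, 0.15, -0.26]],
    [[0.17, 0.04, 0.09], [0.09, 0.2, -0.35]],
    [[0.208, 0.046, 0.13], [0.114, 0.245, -0.437]]
  ]
}}

```text
time: 1.1
ee_pos: [0.5569, -0.3618, 0.2578]
eef_rot: [0.795, 0.548, 0.214, -0.147]
ft_force: [0.2, -0.2, 0.2]
width: 0.0869
```

```bash
python3 - <<'E'
from h import *
show((.5913,-.3018,.12),69,30,back=.06)
from bench import r
c=r.camera("top");s=r.camera("side")
a=cv2.resize(c["pixels"][120:260,270:430],(640,560)); cv2.imwrite("pics/p1t.png",a)
cv2.imwrite("pics/p1s.png",s["pixels"])
E
```

```text
shift [-0.01, 0.0106, 0.1125] turn [-0.0003, -0.0018, 0.0033] t 1.1 j [0.99, 0.59, -0.39, 1.15, -0.29, 1.59, 0.3]
grasp pt [ 0.5535 -0.3707  0.2743]
```

View pics/p1t.png

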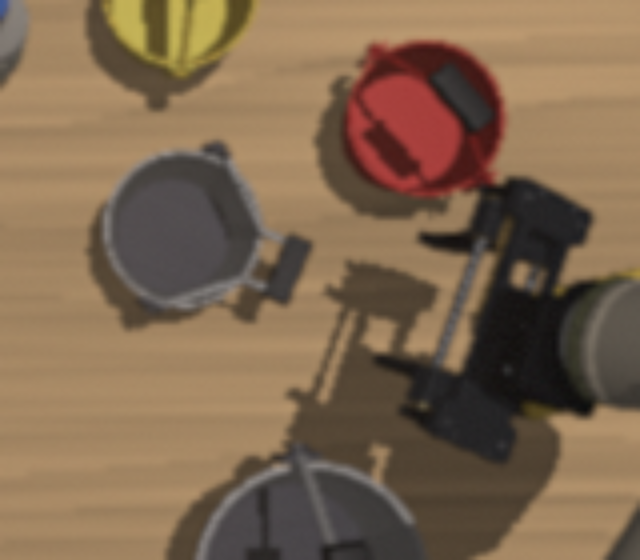

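View pics/p1s.png

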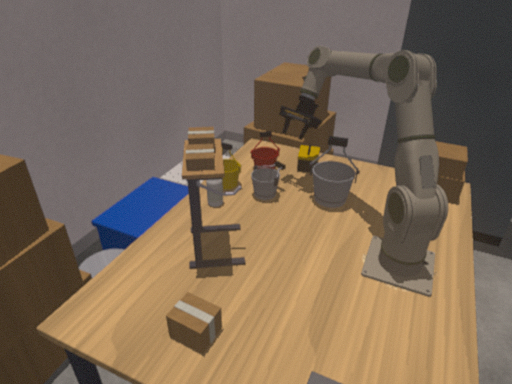

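Call:
{"op": "step_arm", "data": {
  "increments": [
    [[-0.01, 0.011, 0.03], [0, 0, 0]],
    [[-0.01, 0.011, 0.065], [0, 0, 0]],
    [[-0.01, 0.011, 0.1], [0, 0, 0]],
    [[-0.01, 0.011, 0.115], [0, 0, 0]],
    [[-0.01, 0.011, 0.115], [0, 0, 0]]
  ]
}}

```text
time: 1.7
ee_pos: [0.5846, -0.3119, 0.1472]
eef_rot: [0.792, 0.55, 0.214, -0.154]
ft_force: [-0.7, 0.0, 0.1]
width: 0.087
```

```bash
python3 - <<'E'
from h import *
show((.5913,-.3018,.12),69,30,back=.0)
from bench import r
c=r.camera("top");s=r.camera("side")
pickle.dump((c,s),open("p2.pkl","wb"))
a=cv2.resize(c["pixels"][140:240,290:390],(400,400)); b=cv2.resize(s["pixels"][110:210,230:330],(400,400)); cv2.imwrite("pics/p2.png",np.hstack([a,b]))
E
```

```text
shift [-0.0039, 0.0033, 0.0484] turn [-0.0142, -0.0096, 0.0055] t 1.7 j [0.94, 0.64, -0.4, 1.32, -0.28, 1.37, 0.32]
grasp pt [ 0.5814 -0.321   0.1636]
```

View pics/p2.png

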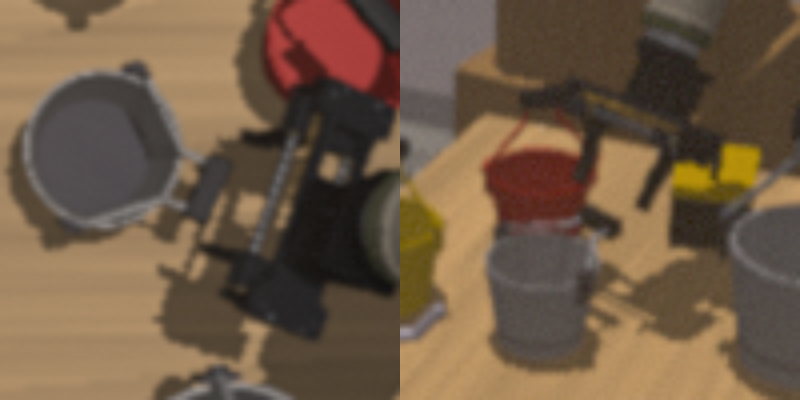

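Call:
{"op": "step_arm", "data": {
  "increments": [
    [[-0.004, 0.003, 0.02], [-0.014, -0.01, 0.005]],
    [[-0.004, 0.003, 0.04], [-0.014, -0.01, 0.005]],
    [[-0.004, 0.003, 0.048], [-0.014, -0.01, 0.005]],
    [[-0.004, 0.003, 0.048], [-0.014, -0.01, 0.005]]
  ]
}}

```text
time: 2.2
ee_pos: [0.5952, -0.2964, 0.1071]
eef_rot: [0.797, 0.547, 0.214, -0.144]
ft_force: [-0.4, -0.0, -0.5]
width: 0.0872
```

```bash
python3 - <<'E'
from h import *
show((.5913,-.3018,.12),69,30,back=.0)
from bench import r
c=r.camera("top");s=r.camera("side")
pickle.dump((c,s),open("p3.pkl","wb"))
a=cv2.resize(c["pixels"][155:215,305:365],(400,400),interpolation=2); b=cv2.resize(s["pixels"][130:190,250:310],(400,400),interpolation=2); cv2.imwrite("pics/p3.png",np.hstack([a,b]))
E
```

```text
shift [0.0009, -0.0017, 0.0045] turn [0.005, 0.0025, 0.0005] t 2.2 j [0.92, 0.65, -0.41, 1.38, -0.28, 1.27, 0.31]
grasp pt [ 0.5917 -0.3052  0.1235]
```

View pics/p3.png

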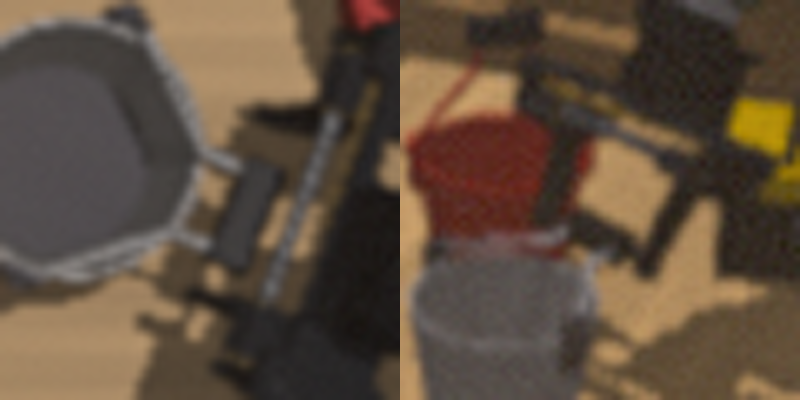

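Call:
{"op": "step_arm", "data": {
  "increments": [
    [[0.001, -0.001, 0.004], [0.005, 0.002, 0]],
    [[0.001, -0.001, 0.004], [0.005, 0.002, 0]],
    [[0.001, -0.001, 0.004], [0.005, 0.002, 0]],
    [[0.001, -0.001, 0.004], [0.005, 0.002, 0]],
    [[0.001, -0.001, 0.004], [0.005, 0.002, 0]]
  ],
  "hand": 1,
  "grip_force": 6
}}

```text
time: 2.8
ee_pos: [0.5954, -0.2945, 0.105]
eef_rot: [0.796, 0.547, 0.213, -0.145]
ft_force: [0.6, -0.2, 0.1]
width: 0.0558
```

```bash
python3 - <<'E'
from h import *
show((.5913,-.3018,.12),69,30,back=.0)
from bench import r
print(r.read_state()["width"])
c=r.camera("top");s=r.camera("side")
a=cv2.resize(c["pixels"][155:215,305:365],(400,400),interpolation=2); b=cv2.resize(s["pixels"][130:190,250:310],(400,400),interpolation=2); cv2.imwrite("pics/p4.png",np.hstack([a,b]))
arc(10,69,30,(.6235,-.218),1.5,0.0)
E
```

```text
shift [0.0004, -0.0012, 0.0019] turn [0.0016, 0.0015, 0.0004] t 2.8 j [0.92, 0.66, -0.41, 1.39, -0.28, 1.27, 0.31]
grasp pt [ 0.592  -0.3034  0.1215]
0.05583146316052946
1.35 [0.0089, -0.0012, -0.009] [0.002, 0.001, 0.0]
1.2 [0.0188, -0.0012, -0.0183] [0.002, 0.001, 0.0]
1.05 [0.0299, -0.0012, -0.0259] [0.002, 0.001, 0.0]
0.9 [0.042, -0.0012, -0.0318] [0.002, 0.001, 0.0]
0.75 [0.0549, -0.0011, -0.0358] [0.002, 0.001, 0.0]
0.6 [0.0682, -0.0011, -0.0379] [0.002, 0.001, 0.0]
0.45 [0.0817, -0.0011, -0.0379] [0.002, 0.001, 0.0]
0.3 [0.095, -0.0011, -0.0359] [0.002, 0.001, 0.0]
0.15 [0.1079, -0.0011, -0.032] [0.002, 0.001, 0.0]
0.0 [0.1201, -0.0011, -0.0262] [0.002, 0.001, 0.0]
```

View pics/p4.png

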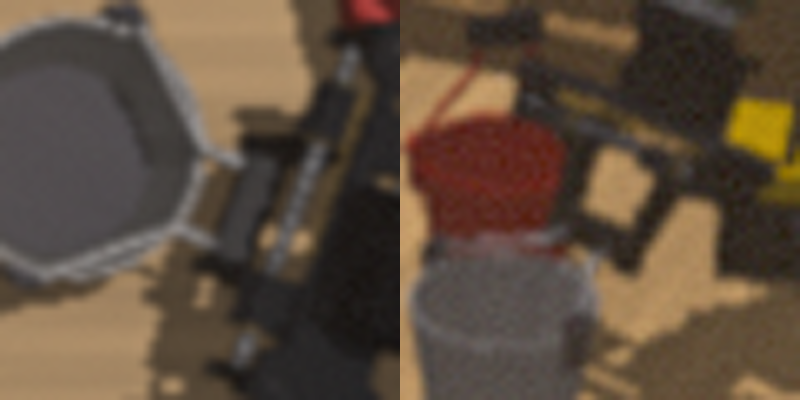

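Call:
{"op": "step_arm", "data": {
  "increments": [
    [[0.004, 0, -0.005], [0, 0, 0]],
    [[0.009, 0, -0.01], [0, 0, 0]],
    [[0.013, 0, -0.015], [0, 0, 0]],
    [[0.0185, 0, -0.02], [0, 0, 0]],
    [[0.0185, 0, -0.02], [0, 0, 0]]
  ]
}}

```text
time: 3.4
ee_pos: [0.5984, -0.2885, 0.1332]
eef_rot: [0.796, 0.548, 0.214, -0.145]
ft_force: [0.6, -0.5, 0.2]
width: 0.0561
```

```bash
python3 - <<'E'
from h import *
from bench import r
st=r.read_state();print(st["width"],st["ft_force"],st["torque"])
c=r.camera("top");s=r.camera("side")
a=cv2.resize(c["pixels"][155:215,305:365],(400,400),interpolation=2); b=cv2.resize(s["pixels"][130:190,250:310],(400,400),interpolation=2); cv2.imwrite("pics/p5.png",np.hstack([a,b]))
arc(10,69,30,(.6235,-.218),1.5,0.0)
E
```

```text
0.05614451576485355 [ 0.610586   -0.51955357  0.16075878] [-0.6236307  -0.01250527 -0.19566938]
1.35 [-0.0099, -0.0017, 0.0115] [0.003, 0.002, 0.001]
1.2 [-0.0, -0.0017, 0.0022] [0.003, 0.002, 0.001]
1.05 [0.0111, -0.0016, -0.0054] [0.003, 0.002, 0.001]
0.9 [0.0232, -0.0016, -0.0113] [0.003, 0.002, 0.001]
0.75 [0.0361, -0.0016, -0.0153] [0.003, 0.002, 0.001]
0.6 [0.0494, -0.0016, -0.0174] [0.003, 0.002, 0.001]
0.45 [0.0629, -0.0016, -0.0174] [0.003, 0.002, 0.001]
0.3 [0.0762, -0.0016, -0.0155] [0.003, 0.002, 0.001]
0.15 [0.0891, -0.0016, -0.0115] [0.003, 0.002, 0.001]
0.0 [0.1013, -0.0016, -0.0057] [0.003, 0.002, 0.001]
```

View pics/p5.png

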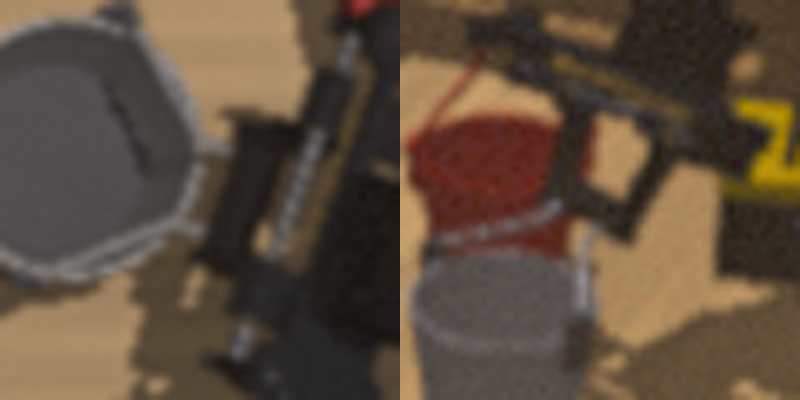

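Call:
{"op": "step_arm", "data": {
  "increments": [
    [[0.006, 0, -0.004], [0, 0, 0]],
    [[0.013, 0, -0.008], [0, 0, 0]],
    [[0.02, 0, -0.012], [0, 0, 0]],
    [[0.028, 0, -0.0145], [0, 0, 0]],
    [[0.036, 0, -0.017], [0, 0, 0]]
  ]
}}

```text
time: 4.0
ee_pos: [0.6063, -0.2673, 0.1655]
eef_rot: [0.796, 0.547, 0.213, -0.145]
ft_force: [0.4, -1.5, -0.6]
width: 0.0563
```

```bash
python3 - <<'E'
from h import *
from bench import r
st=r.read_state();print(st["width"],st["ft_force"],st["torque"])
arc(10,69,30,(.6235,-.218),1.5,0.0)
E
```

```text
0.05625919014772368 [ 0.39485021 -1.49336442 -0.63262002] [-1.01119686  0.06352919 -0.12198824]
1.35 [-0.0467, -0.0018, 0.0288] [0.003, 0.002, 0.001]
1.2 [-0.0369, -0.0017, 0.0196] [0.003, 0.002, 0.001]
1.05 [-0.0258, -0.0017, 0.0119] [0.003, 0.002, 0.001]
0.9 [-0.0136, -0.0016, 0.006] [0.003, 0.002, 0.001]
0.75 [-0.0008, -0.0016, 0.002] [0.003, 0.002, 0.001]
0.6 [0.0126, -0.0016, -0.0001] [0.003, 0.002, 0.001]
0.45 [0.026, -0.0016, -0.0001] [0.003, 0.002, 0.001]
0.3 [0.0394, -0.0016, 0.0019] [0.003, 0.002, 0.001]
0.15 [0.0523, -0.0016, 0.0058] [0.003, 0.002, 0.001]
0.0 [0.0644, -0.0016, 0.0116] [0.003, 0.002, 0.001]
```

Call:
{"op": "step_arm", "data": {
  "increments": [
    [[0.008, 0, -0.001], [0, 0, 0]],
    [[0.016, 0, -0.002], [0, 0, 0]],
    [[0.024, 0, -0.002], [0, 0, 0]],
    [[0.032, 0, -0.001], [0, 0, 0]],
    [[0.04, 0, 0.0], [0, 0, 0]]
  ]
}}

```text
time: 4.5
ee_pos: [0.619, -0.2344, 0.1859]
eef_rot: [0.796, 0.547, 0.214, -0.145]
ft_force: [0.7, -1.4, 0.0]
width: 0.0556
```

```bash
python3 - <<'E'
from h import *
from bench import r
st=r.read_state();print(st["width"],st["ft_force"],st["torque"])
c=r.camera("top");s=r.camera("side")
a=cv2.resize(c["pixels"][145:215,295:365],(400,400),interpolation=2); b=cv2.resize(s["pixels"][120:210,240:330],(400,400),interpolation=2); cv2.imwrite("pics/p6.png",np.hstack([a,b]))
arc(10,69,30,(.6235,-.218),1.5,0.0)
E
```

```text
0.055635278949595926 [ 0.66116382 -1.3630793   0.04208953] [-1.01345288  0.01289292 -0.10865835]
1.35 [-0.0887, -0.002, 0.0286] [0.003, 0.001, 0.003]
1.2 [-0.0788, -0.002, 0.0194] [0.003, 0.001, 0.003]
1.05 [-0.0677, -0.0019, 0.0117] [0.003, 0.001, 0.003]
0.9 [-0.0556, -0.0019, 0.0058] [0.003, 0.001, 0.003]
0.75 [-0.0427, -0.0018, 0.0018] [0.003, 0.001, 0.003]
0.6 [-0.0294, -0.0017, -0.0002] [0.003, 0.001, 0.003]
0.45 [-0.0159, -0.0017, -0.0003] [0.003, 0.001, 0.003]
0.3 [-0.0026, -0.0017, 0.0017] [0.003, 0.001, 0.003]
0.15 [0.0103, -0.0016, 0.0057] [0.003, 0.001, 0.003]
0.0 [0.0225, -0.0016, 0.0115] [0.003, 0.001, 0.003]
```

View pics/p6.png

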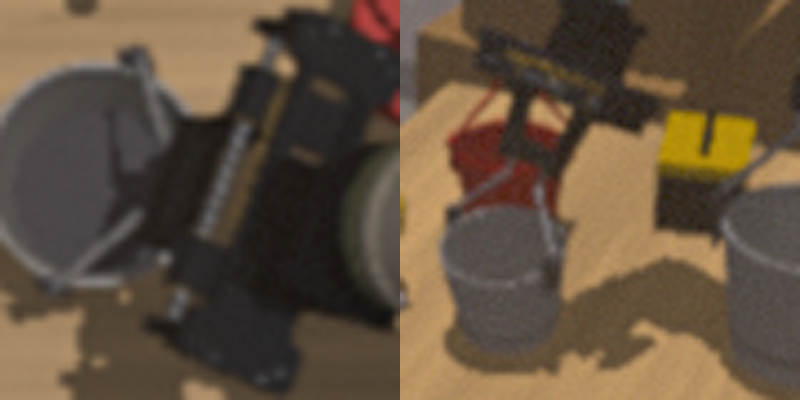

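Call:
{"op": "step_arm", "data": {
  "increments": [
    [[0.006, 0, 0.0015], [0, 0, 0]],
    [[0.012, 0, 0.004], [0, 0, 0]],
    [[0.018, 0, 0.007], [0, 0, 0]],
    [[0.0225, 0, 0.01], [0, 0, 0]],
    [[0.0225, 0, 0.01], [0, 0, 0]]
  ]
}}

```text
time: 5.1
ee_pos: [0.6287, -0.2088, 0.1892]
eef_rot: [0.795, 0.549, 0.214, -0.145]
ft_force: [1.2, -0.4, 2.8]
width: 0.0563
```

Call:
{"op": "step_arm", "data": {
  "increments": [
    [[0, 0, 0], [0, 0, 0]],
    [[0, 0, 0], [0, 0, 0]],
    [[0, 0, 0], [0, 0, 0]]
  ],
  "grip_force": 30
}}

```text
time: 5.4
ee_pos: [0.6287, -0.209, 0.1892]
eef_rot: [0.795, 0.549, 0.214, -0.145]
ft_force: [-0.2, -1.8, 3.0]
width: 0.0559
```

```bash
python3 - <<'E'
from h import *
from bench import r
st=r.read_state();print(st["width"],st["ft_force"],st["torque"])
c=r.camera("top");s=r.camera("side")
a=cv2.resize(c["pixels"][145:215,295:365],(400,400),interpolation=2); b=cv2.resize(s["pixels"][120:210,240:330],(400,400),interpolation=2); cv2.imwrite("pics/p7.png",np.hstack([a,b]))
show((.6235,-.218,.204),69,30)
E
```

```text
0.05585260930889401 [-0.18245478 -1.77456803  3.03524824] [-0.32983077 -0.19786518 -0.08300999]
shift [-0.0014, -0.0016, 0.0011] turn [0.0028, 0.0003, 0.0045] t 5.5 j [0.83, 0.53, -0.45, 1.39, -0.31, 1.31, 0.16]
grasp pt [ 0.6252 -0.2179  0.2056]
```

View pics/p7.png

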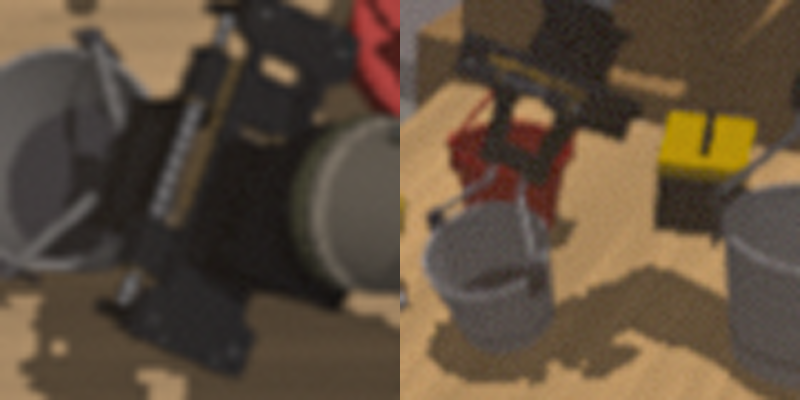

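The pail is tipping: the pads hold the grip too tightly for it to turn, so the bail pushes the pail over. I'll ease the grip and back off along the arc.

Call:
{"op": "step_arm", "data": {
  "increments": [
    [[-0.005, 0, -0.003], [0, 0, 0]],
    [[-0.01, 0, -0.006], [0, 0, 0]],
    [[-0.015, 0, -0.008], [0, 0, 0]],
    [[-0.022, 0, -0.01], [0, 0, 0]],
    [[-0.022, 0, -0.01], [0, 0, 0]]
  ],
  "grip_force": 6
}}

```text
time: 6.0
ee_pos: [0.6192, -0.2334, 0.1861]
eef_rot: [0.796, 0.548, 0.214, -0.145]
ft_force: [-1.1, -1.5, 0.5]
width: 0.0555
```

```bash
cat > look.py <<'E'
from h import *
import sys
from bench import r
def look(nm,tb=(145,215,295,365),sb=(120,210,240,330)):
    st=r.read_state();print(st["width"],np.round(st["ft_force"],2),np.round(st["torque"],2))
    c=r.camera("top");s=r.camera("side"); pickle.dump((c,s),open(nm+".pkl","wb"))
    a=cv2.resize(c["pixels"][tb[0]:tb[1],tb[2]:tb[3]],(400,400),interpolation=2); b=cv2.resize(s["pixels"][sb[0]:sb[1],sb[2]:sb[3]],(400,400),interpolation=2); cv2.imwrite(f"pics/{nm}.png",np.hstack([a,b]))
E
python3 - <<'E'
from look import *
look("p8")
show((.6235,-.218,.204),69,30)
E
```

```text
0.0554661281794922 [-1.14 -1.51  0.53] [-0.79  0.23 -0.03]
shift [0.0209, -0.0016, 0.0111] turn [0.0028, 0.0002, 0.0039] t 6.1 j [0.86, 0.55, -0.44, 1.37, -0.31, 1.33, 0.19]
grasp pt [ 0.6165 -0.2407  0.2032]
```

View pics/p8.png

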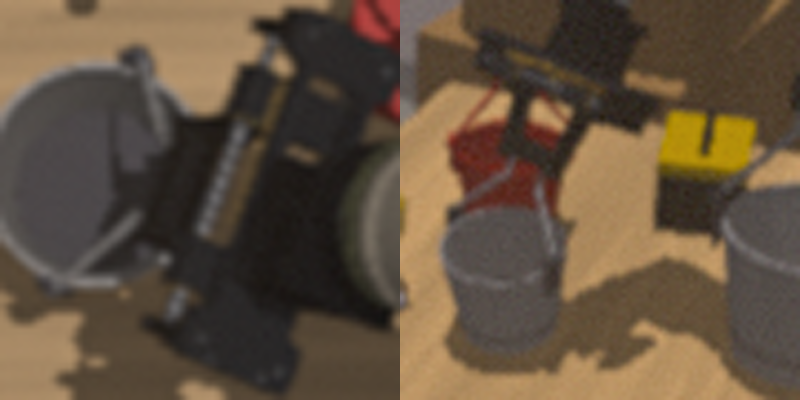

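```bash
python3 - <<'E'
from h import *
from bench import r
st=r.read_state()
c=(.6235,-.218)
R0=Ro.from_quat(st["eef_rot"]);g=st["ee_pos"]-.019*R0.as_matrix()[:,2]
y=np.radians(69);px=np.array([np.cos(y),np.sin(y),0])
d=g-np.array([*c,.114]); print("radial",d@px,d[2],np.hypot(d@px,d[2]),np.arctan2(-(d@px),d[2]))
th0=np.arctan2(-(d@px),d[2]); rr=np.hypot(d@px,d[2])
for D in np.linspace(0,.28,6)[1:]:
    th=th0-D; G=np.array([*c,.114])+rr*(-np.sin(th)*px+np.array([0,0,np.cos(th)]))
    G=G+(g-(np.array([*c,.114])+(d@px)*px+[0,0,d[2]]))
    s,w=delta(G,69,30-np.degrees(D),st); print(round(th,2),np.round(s,4).tolist(),np.round(w,3).tolist())
E
```

```text
radial -0.02369305473189291 0.08919262326403364 0.09228588671757079 0.259642868796022
0.2 [0.0039, -0.0, 0.0015] [0.003, -0.056, 0.004]
0.15 [0.0077, -0.0, 0.0031] [0.003, -0.112, 0.004]
0.09 [0.0114, -0.0, 0.005] [0.003, -0.168, 0.004]
0.04 [0.015, -0.0, 0.0071] [0.003, -0.224, 0.004]
-0.02 [0.0184, -0.0, 0.0094] [0.003, -0.28, 0.003]
```

Call:
{"op": "step_arm", "data": {
  "increments": [
    [[0.004, 0, 0.0015], [0, -0.056, 0]],
    [[0.0077, 0, 0.003], [0, -0.112, 0]],
    [[0.0114, 0, 0.005], [0, -0.168, 0]],
    [[0.015, 0, 0.007], [0, -0.224, 0]],
    [[0.0184, 0, 0.0095], [0, -0.28, 0]]
  ]
}}

```text
time: 6.6
ee_pos: [0.6284, -0.2124, 0.1899]
eef_rot: [0.817, 0.563, 0.101, -0.065]
ft_force: [-1.7, -2.7, 8.1]
width: 0.0556
```

Call:
{"op": "step_arm", "data": {
  "increments": [
    [[0, 0, 0], [0, 0, 0]],
    [[0, 0, 0], [0, 0, 0]],
    [[0, 0, 0], [0, 0, 0]]
  ]
}}

```text
time: 6.9
ee_pos: [0.6281, -0.2133, 0.19]
eef_rot: [0.818, 0.563, 0.102, -0.065]
ft_force: [-2.2, -1.4, 4.9]
width: 0.056
```

```bash
python3 - <<'E'
from look import *
look("p9")
show((.6235,-.218,.204),69,30)
E
```

```text
0.05596046697894208 [-2.18 -1.44  4.87] [-0.39  0.42  0.08]
shift [0.0033, -0.0027, 0.0032] turn [0.0072, 0.282, 0.0029] t 7.0 j [0.67, 0.47, -0.39, 1.39, -0.07, 1.29, -0.03]
grasp pt [ 0.6262 -0.218   0.2084]
```

View pics/p9.png

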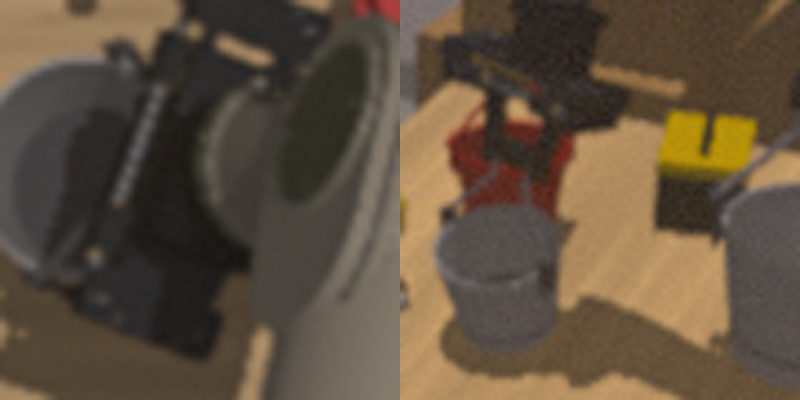

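Call:
{"op": "step_arm", "data": {
  "increments": [
    [[-0.003, 0, -0.002], [0, 0, 0]],
    [[-0.006, 0, -0.003], [0, 0, 0]],
    [[-0.006, 0, -0.003], [0, 0, 0]],
    [[-0.006, 0, -0.003], [0, 0, 0]]
  ]
}}

```text
time: 7.4
ee_pos: [0.6252, -0.22, 0.1907]
eef_rot: [0.818, 0.562, 0.101, -0.066]
ft_force: [0.2, -0.3, -4.1]
width: 0.0559
```

```bash
python3 - <<'E'
from look import *
look("p10")
show((.6235,-.218,.204),69,30)
E
```

```text
0.05590171406768295 [ 0.19 -0.32 -4.13] [-0.51  0.12  0.01]
shift [0.0092, -0.0025, 0.0059] turn [0.0066, 0.2818, 0.0028] t 7.5 j [0.67, 0.47, -0.39, 1.39, -0.07, 1.3, -0.02]
grasp pt [ 0.6238 -0.2238  0.2095]
```

View pics/p10.png

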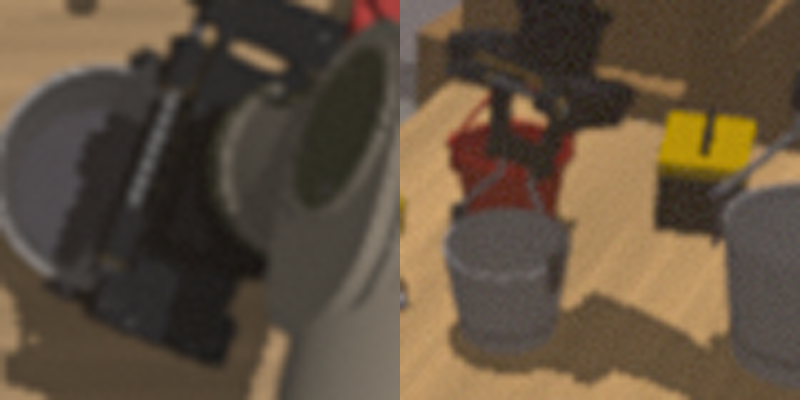

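Call:
{"op": "step_arm", "data": {
  "increments": [
    [[0, 0, 0], [0, 0, 0]],
    [[0, 0, 0], [0, 0, 0]],
    [[0, 0, 0], [0, 0, 0]],
    [[0, 0, 0], [0, 0, 0]],
    [[0, 0, 0], [0, 0, 0]]
  ],
  "hand": -1
}}

```text
time: 8.0
ee_pos: [0.6256, -0.2196, 0.1912]
eef_rot: [0.818, 0.563, 0.102, -0.065]
ft_force: [-0.5, -0.0, 1.2]
width: 0.0845
```

```bash
python3 - <<'E'
from look import *
look("p11")
show((.6228,-.220,.204),69,30)
E
```

```text
0.08447856212547093 [-0.48 -0.    1.19] [-0.28  0.01  0.03]
shift [0.007, -0.0025, 0.0054] turn [0.0067, 0.2817, 0.0029] t 8.1 j [0.67, 0.47, -0.39, 1.39, -0.07, 1.3, -0.02]
grasp pt [ 0.6238 -0.2238  0.2096]
```

View pics/p11.png

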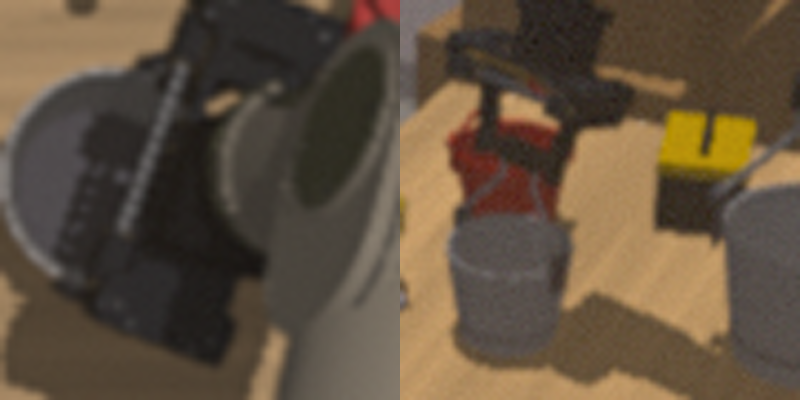

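```bash
python3 - <<'E'
from h import *
c,s=pickle.load(open("p11.pkl","rb"))
print(proj(s,(.6228,-.22,.204)),proj(s,(.6238,-.2238,.2076)))
# rim of pail in top now
print(proj(c,(.6235,-.218,.105)))
p=s["pixels"][135:175,250:290]; cv2.imwrite("pics/p11z.png",cv2.resize(p,(600,600),interpolation=0))
E
```

```text
[266.56332661 154.504439  ] [266.72140504 153.37000215]
[315.59892579 177.27570158]
```

View pics/p11z.png

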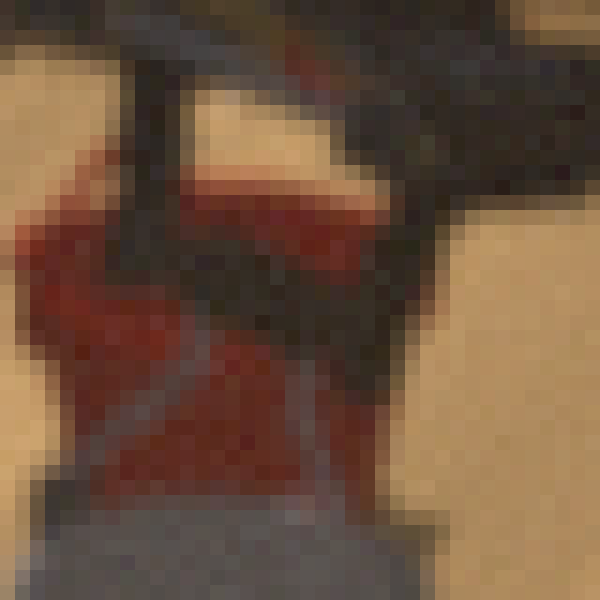

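Call:
{"op": "step_arm", "data": {
  "increments": [
    [[0.002, -0.001, 0.001], [0, 0.09, 0]],
    [[0.004, -0.002, 0.003], [0, 0.18, 0]],
    [[0.006, -0.0025, 0.005], [0.007, 0.282, 0.003]],
    [[0.006, -0.0025, 0.005], [0.007, 0.282, 0.003]]
  ]
}}

```text
time: 8.5
ee_pos: [0.6239, -0.2158, 0.1853]
eef_rot: [0.798, 0.544, 0.213, -0.148]
ft_force: [-0.0, -0.8, -1.3]
width: 0.0875
```

Call:
{"op": "step_arm", "data": {
  "increments": [
    [[0, 0, 0], [0, 0, 0]],
    [[0, 0, 0], [0, 0, 0]],
    [[0, 0, 0], [0, 0, 0]],
    [[0, 0, 0], [0, 0, 0]],
    [[0, 0, 0], [0, 0, 0]]
  ],
  "hand": 1,
  "grip_force": 30
}}

```text
time: 9.0
ee_pos: [0.6246, -0.2153, 0.186]
eef_rot: [0.797, 0.545, 0.213, -0.147]
ft_force: [1.2, -0.5, 0.7]
width: 0.0557
```

```bash
python3 - <<'E'
from look import *
look("p12")
show((.6238,-.222,.205),69,30)
E
```

```text
0.0556695504667281 [ 1.24 -0.49  0.67] [-0.63 -0.48 -0.21]
shift [0.0041, 0.0016, -0.0006] turn [0.0006, -0.0009, -0.0059] t 9.1 j [0.84, 0.54, -0.44, 1.39, -0.31, 1.31, 0.16]
grasp pt [ 0.6211 -0.2245  0.2024]
```

View pics/p12.png

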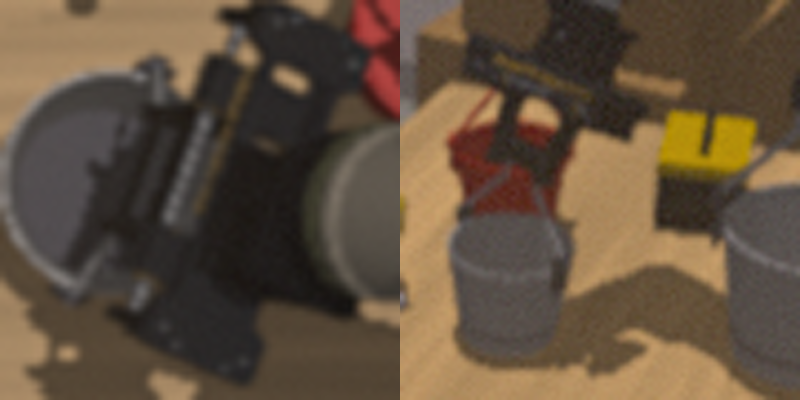

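Call:
{"op": "step_arm", "data": {
  "increments": [
    [[0.0075, 0, -0.013], [0, 0, 0]],
    [[0.0175, 0, -0.03], [0, 0, 0]],
    [[0.0275, 0, -0.048], [0, 0, 0]],
    [[0.0375, 0, -0.065], [0, 0, 0]],
    [[0.0475, 0, -0.082], [0, 0, 0]]
  ]
}}

```text
time: 9.6
ee_pos: [0.6242, -0.2157, 0.2817]
eef_rot: [0.798, 0.545, 0.213, -0.148]
ft_force: [0.2, -0.2, -4.2]
width: 0.0553
```

Call:
{"op": "step_arm", "data": {
  "increments": [
    [[0, 0, 0], [0, 0, 0]],
    [[0, 0, 0], [0, 0, 0]],
    [[0, 0, 0], [0, 0, 0]]
  ]
}}

```text
time: 9.9
ee_pos: [0.6235, -0.2157, 0.2802]
eef_rot: [0.798, 0.544, 0.212, -0.148]
ft_force: [0.7, -0.6, -4.5]
width: 0.0558
```

```bash
python3 - <<'E'
from look import *
look("p13",(130,230,270,370),(110,220,230,340))
a=np.radians(32);rx=np.array([np.cos(a),np.sin(a),0])
P=np.array([.6065,.172,.30])-.12*rx; print(P)
show(P,32,30)
E
```

```text
0.05580448532476623 [ 0.67 -0.56 -4.52] [-1.07  0.31 -0.01]
[0.50473423 0.10840969 0.3       ]
shift [0.2316, -0.2228, 0.1315] turn [-0.3253, 0.0017, 0.5519] t 10.0 j [0.83, 0.48, -0.45, 1.27, -0.32, 1.48, 0.09]
grasp pt [ 0.6202 -0.2245  0.2968]
```

View pics/p13.png

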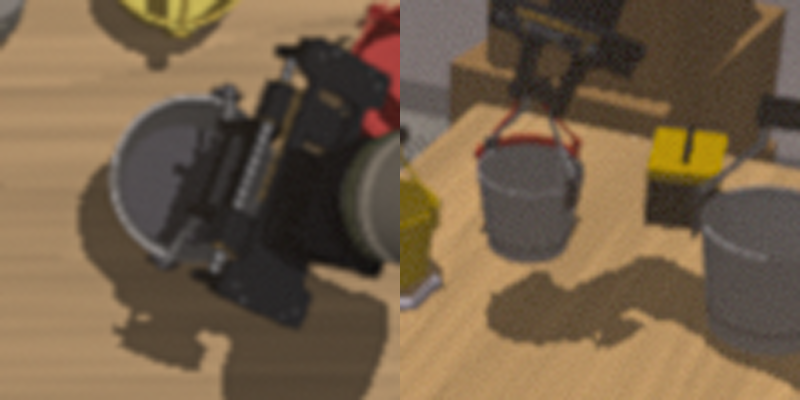

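Call:
{"op": "step_arm", "data": {
  "increments": [
    [[0.008, -0.007, 0.004], [-0.01, 0, 0.02]],
    [[0.022, -0.021, 0.012], [-0.03, 0, 0.05]],
    [[0.042, -0.04, 0.024], [-0.06, 0, 0.1]],
    [[0.064, -0.061, 0.036], [-0.09, 0, 0.15]],
    [[0.086, -0.083, 0.049], [-0.12, 0, 0.205]]
  ]
}}

```text
time: 10.5
ee_pos: [0.5814, -0.0922, 0.2805]
eef_rot: [0.858, 0.445, 0.228, -0.122]
ft_force: [-0.0, 0.6, -3.7]
width: 0.0556
```

```bash
python3 - <<'E'
from look import *
a=np.radians(32);rx=np.array([np.cos(a),np.sin(a),0])
P=np.array([.6065,.172,.30])-.12*rx
show(P,32,30)
E
```

```text
shift [0.1127, -0.1744, 0.0625] turn [-0.2048, 0.0023, 0.3439] t 10.5 j [0.82, 0.17, -0.49, 1.66, -0.45, 1.22, -0.15]
grasp pt [ 0.5761 -0.1     0.2969]
```

Call:
{"op": "step_arm", "data": {
  "increments": [
    [[0.016, -0.025, 0.009], [-0.03, 0, 0.05]],
    [[0.034, -0.052, 0.019], [-0.06, 0, 0.1]],
    [[0.052, -0.08, 0.029], [-0.095, 0, 0.16]],
    [[0.068, -0.105, 0.038], [-0.125, 0, 0.21]],
    [[0.08, -0.124, 0.044], [-0.145, 0, 0.245]]
  ]
}}

```text
time: 11.0
ee_pos: [0.5308, 0.0563, 0.282]
eef_rot: [0.912, 0.319, 0.242, -0.086]
ft_force: [0.3, 0.1, -3.4]
width: 0.0558
```

```bash
python3 - <<'E'
from look import *
a=np.radians(32);rx=np.array([np.cos(a),np.sin(a),0])
P=np.array([.6065,.172,.30])-.12*rx
show(P,32,30)
E
```

```text
shift [0.0194, -0.0559, 0.0095] turn [-0.0599, 0.0038, 0.0987] t 11.0 j [0.73, -0.18, -0.62, 1.95, -0.55, 1.01, -0.58]
grasp pt [0.5235 0.0504 0.2985]
```

Call:
{"op": "step_arm", "data": {
  "increments": [
    [[0.006, -0.016, 0.002], [-0.02, 0, 0.03]],
    [[0.011, -0.031, 0.005], [-0.035, 0.001, 0.055]],
    [[0.016, -0.046, 0.008], [-0.05, 0.003, 0.08]],
    [[0.0194, -0.056, 0.009], [-0.06, 0.004, 0.099]],
    [[0.0194, -0.056, 0.009], [-0.06, 0.004, 0.099]]
  ]
}}

```text
time: 11.5
ee_pos: [0.5113, 0.1153, 0.2835]
eef_rot: [0.928, 0.268, 0.248, -0.071]
ft_force: [0.9, 0.5, -4.1]
width: 0.0557
```

Call:
{"op": "step_arm", "data": {
  "increments": [
    [[0, 0, 0], [0, 0, 0]],
    [[0, 0, 0], [0, 0, 0]],
    [[0, 0, 0], [0, 0, 0]],
    [[0, 0, 0], [0, 0, 0]]
  ]
}}

```text
time: 11.9
ee_pos: [0.5115, 0.1148, 0.2833]
eef_rot: [0.928, 0.267, 0.248, -0.072]
ft_force: [-0.4, 0.7, -4.9]
width: 0.0559
```

```bash
python3 - <<'E'
from look import *
a=np.radians(32);rx=np.array([np.cos(a),np.sin(a),0])
P=np.array([.6065,.172,.30])-.12*rx
show(P,32,30)
look("p14",(130,260,140,270),(130,290,160,320))
E
```

```text
shift [0.0005, 0.0019, -0.0] turn [-0.0013, 0.0013, 0.0016] t 11.9 j [0.7, -0.3, -0.72, 2.02, -0.56, 0.95, -0.81]
grasp pt [0.5034 0.1098 0.2998]
0.05585770011282531 [-0.4   0.68 -4.86] [-0.54  0.92  0.03]
```

View pics/p14.png

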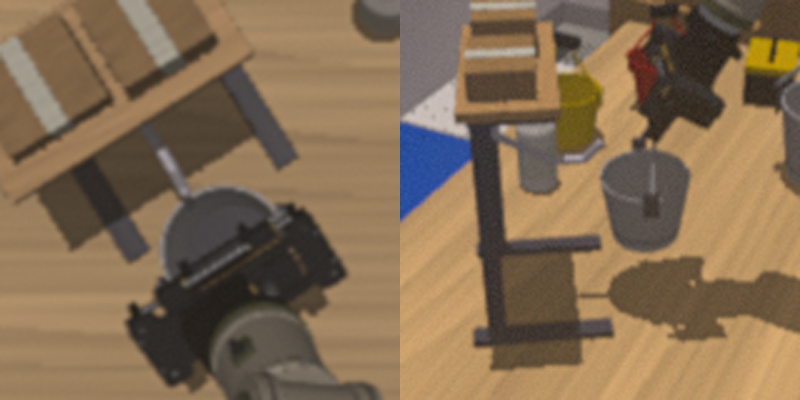

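Call:
{"op": "step_arm", "data": {
  "increments": [
    [[0.009, 0.002, 0.005], [0, 0, 0]],
    [[0.02, 0.002, 0.012], [0, 0, 0]],
    [[0.035, 0.002, 0.02], [0, 0, 0]],
    [[0.048, 0.002, 0.028], [0, 0, 0]],
    [[0.055, 0.002, 0.032], [0, 0, 0]]
  ]
}}

```text
time: 12.5
ee_pos: [0.5676, 0.1481, 0.2833]
eef_rot: [0.928, 0.267, 0.249, -0.072]
ft_force: [-0.2, 0.1, -3.7]
width: 0.0557
```

Call:
{"op": "step_arm", "data": {
  "increments": [
    [[0, 0, 0], [0, 0, 0]],
    [[0, 0, 0], [0, 0, 0]]
  ]
}}

```text
time: 12.7
ee_pos: [0.5675, 0.1481, 0.2831]
eef_rot: [0.928, 0.267, 0.248, -0.073]
ft_force: [-0.2, -0.4, -5.3]
width: 0.0554
```

```bash
python3 - <<'E'
from look import *
P=np.array([.6065,.172,.30])
show(P,32,30)
look("p15",(140,230,160,250),(150,220,200,270))
c,s=pickle.load(open("p15.pkl","rb"))
R0=Ro.from_quat(r.read_state()["eef_rot"])
g=r.read_state()["ee_pos"]-.019*R0.as_matrix()[:,2]
print(proj(c,g),proj(s,g))
E
```

```text
shift [0.0481, 0.0005, 0.0273] turn [-0.0032, 0.0003, 0.0015] t 12.7 j [0.73, -0.13, -0.88, 1.9, -0.39, 0.87, -0.99]
grasp pt [0.5595 0.143  0.2996]
0.05537664599094364 [-0.18 -0.39 -5.27] [-0.62  0.88  0.  ]
[199.57126641 194.25323155] [242.49039274 176.67207158]
```

View pics/p15.png

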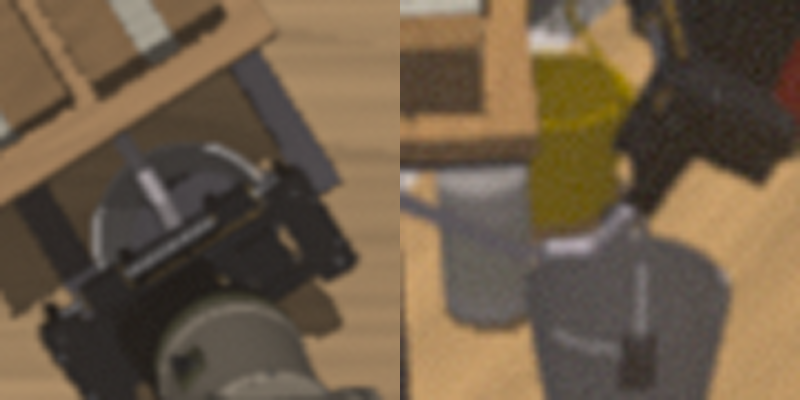

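Call:
{"op": "step_arm", "data": {
  "increments": [
    [[0.01, 0, 0.006], [0, 0, 0]],
    [[0.02, 0, 0.012], [0, 0, 0]],
    [[0.03, 0, 0.018], [0, 0, 0]],
    [[0.04, 0, 0.023], [0, 0, 0]],
    [[0.047, 0, 0.027], [0, 0, 0]]
  ]
}}

```text
time: 13.3
ee_pos: [0.6135, 0.1763, 0.2833]
eef_rot: [0.928, 0.267, 0.248, -0.072]
ft_force: [0.0, -0.5, -4.4]
width: 0.0553
```

Call:
{"op": "step_arm", "data": {
  "increments": [
    [[0, 0, 0], [0, 0, 0]],
    [[0, 0, 0], [0, 0, 0]]
  ]
}}

```text
time: 13.5
ee_pos: [0.6131, 0.1759, 0.2831]
eef_rot: [0.929, 0.267, 0.248, -0.072]
ft_force: [0.5, 0.3, -3.8]
width: 0.0559
```

```bash
python3 - <<'E'
from look import *
P=np.array([.6065,.172,.253])
show(P,32,30)
look("p16",(130,220,160,250),(140,240,180,280))
E
```

```text
shift [-0.0216, -0.0002, 0.0413] turn [-0.0015, 0.0012, 0.0007] t 13.5 j [0.69, 0.05, -0.97, 1.79, -0.15, 0.83, -1.21]
grasp pt [0.6051 0.1708 0.2995]
0.055869186797297486 [ 0.51  0.34 -3.77] [-0.69  0.94  0.04]
```

View pics/p16.png

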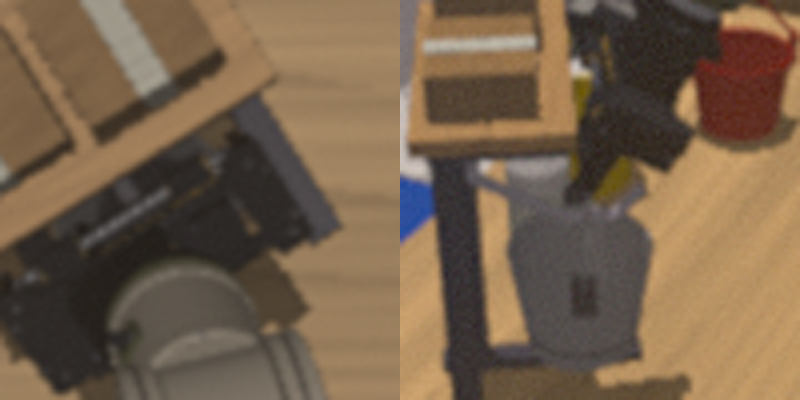

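Call:
{"op": "step_arm", "data": {
  "increments": [
    [[-0.004, 0, 0.007], [0, 0, 0]],
    [[-0.009, 0, 0.0155], [0, 0, 0]],
    [[-0.014, 0, 0.024], [0, 0, 0]],
    [[-0.0185, 0, 0.032], [0, 0, 0]],
    [[-0.0205, 0, 0.0355], [0, 0, 0]]
  ]
}}

```text
time: 14.1
ee_pos: [0.6124, 0.1756, 0.2405]
eef_rot: [0.929, 0.267, 0.247, -0.072]
ft_force: [-0.3, 0.1, -4.9]
width: 0.0555
```

Call:
{"op": "step_arm", "data": {
  "increments": [
    [[0, 0, 0], [0, 0, 0]],
    [[-0.0015, 0, 0.0026], [0, 0, 0]],
    [[-0.0015, 0, 0.0026], [0, 0, 0]]
  ]
}}

```text
time: 14.4
ee_pos: [0.6124, 0.1756, 0.2373]
eef_rot: [0.929, 0.267, 0.247, -0.072]
ft_force: [0.3, 0.2, -3.7]
width: 0.0557
```

```bash
python3 - <<'E'
from look import *
P=np.array([.6065,.172,.251])
show(P,32,30)
look("p17",(130,220,160,250),(140,240,180,280))
E
```

```text
shift [0.0008, -0.0001, 0.0037] turn [-0.0019, 0.0027, 0.0003] t 14.4 j [0.67, 0.09, -0.97, 1.85, -0.1, 0.74, -1.24]
grasp pt [0.6044 0.1705 0.2538]
0.05570154799424469 [ 0.32  0.16 -3.75] [-0.63  1.02  0.02]
```

View pics/p17.png

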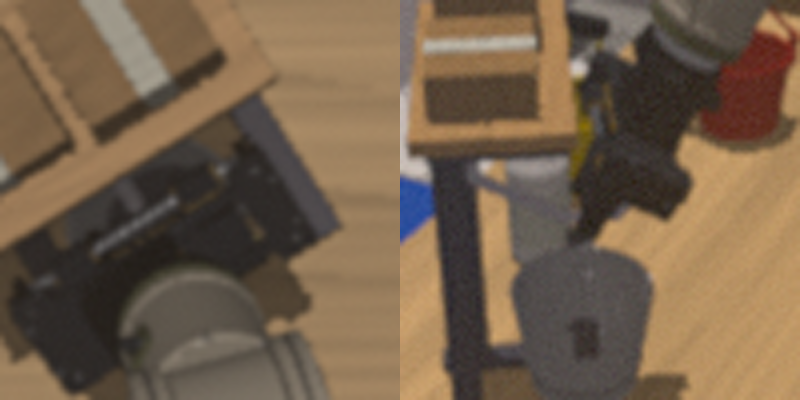

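Call:
{"op": "step_arm", "data": {
  "increments": [
    [[-0.001, 0, 0.0017], [0, 0, 0]],
    [[-0.002, 0, 0.0035], [0, 0, 0]],
    [[-0.0025, 0, 0.0043], [0, 0, 0]],
    [[-0.0025, 0, 0.0043], [0, 0, 0]]
  ]
}}

```text
time: 14.9
ee_pos: [0.6131, 0.1757, 0.2337]
eef_rot: [0.929, 0.267, 0.248, -0.072]
ft_force: [-4.4, -1.9, 5.2]
width: 0.0558
```

Call:
{"op": "step_arm", "data": {
  "increments": [
    [[-0.0005, 0, 0.0009], [0, 0, 0]],
    [[-0.001, 0, 0.0017], [0, 0, 0]],
    [[-0.001, 0, 0.0017], [0, 0, 0]]
  ]
}}

```text
time: 15.2
ee_pos: [0.6138, 0.1761, 0.2333]
eef_rot: [0.928, 0.267, 0.249, -0.071]
ft_force: [-8.6, -3.9, 9.8]
width: 0.0558
```

Call:
{"op": "step_arm", "data": {
  "increments": [
    [[0, 0, -0.001], [0, 0, 0]],
    [[0, 0, -0.002], [0, 0, 0]],
    [[0, 0, -0.002], [0, 0, 0]]
  ]
}}

```text
time: 15.5
ee_pos: [0.6127, 0.1754, 0.2347]
eef_rot: [0.928, 0.267, 0.249, -0.071]
ft_force: [0.5, -0.3, -4.4]
width: 0.0557
```

```bash
python3 - <<'E'
from look import *
show(np.array([.6065,.172,.251]),32,30)
look("p18",(130,220,160,250),(150,210,200,260))
E
```

```text
shift [0.002, -0.0004, 0.0014] turn [-0.0001, -0.0003, 0.0011] t 15.5 j [0.67, 0.09, -0.97, 1.86, -0.09, 0.73, -1.24]
grasp pt [0.6047 0.1703 0.2512]
0.0556580829787363 [ 0.54 -0.31 -4.4 ] [-0.54  0.87 -0.01]
```

View pics/p18.png

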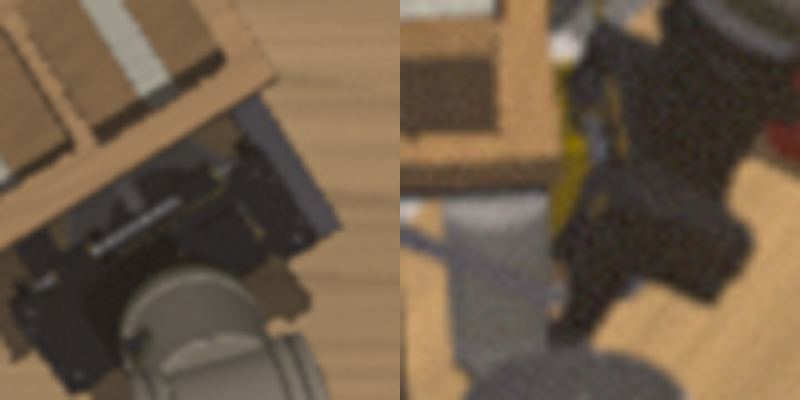

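Call:
{"op": "step_arm", "data": {
  "increments": [
    [[0, 0, 0.001], [0, 0, 0]],
    [[0, 0, 0.001], [0, 0, 0]],
    [[0, 0, 0.001], [0, 0, 0]],
    [[0, 0, 0.001], [0, 0, 0]],
    [[0, 0, 0.001], [0, 0, 0]]
  ],
  "hand": -1
}}

```text
time: 16.1
ee_pos: [0.6133, 0.1757, 0.234]
eef_rot: [0.928, 0.267, 0.249, -0.071]
ft_force: [-0.3, 0.3, 0.1]
width: 0.084
```

Call:
{"op": "step_arm", "data": {
  "increments": [
    [[0, 0, 0], [0, 0, 0]],
    [[0, 0, 0], [0, 0, 0]],
    [[0, 0, 0], [0, 0, 0]],
    [[0, 0, 0], [0, 0, 0]],
    [[0, 0, 0], [0, 0, 0]]
  ]
}}

```text
time: 16.6
ee_pos: [0.6133, 0.1757, 0.234]
eef_rot: [0.928, 0.267, 0.249, -0.071]
ft_force: [-0.5, -0.6, -0.1]
width: 0.0866
```

```bash
python3 - <<'E'
from look import *
look("p19",(130,220,160,250),(150,240,190,280))
E
```

```text
0.08662796133821621 [-0.54 -0.63 -0.1 ] [-0.3   0.47  0.03]
```

View pics/p19.png

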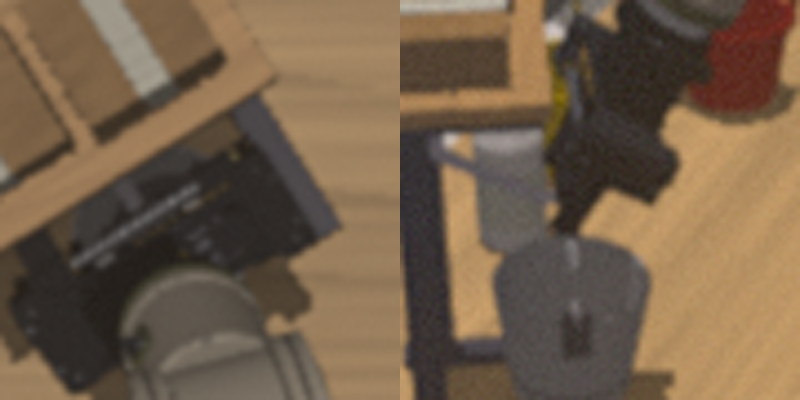

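Call:
{"op": "step_arm", "data": {
  "increments": [
    [[0, 0, -0.01], [0, 0, 0]],
    [[0, 0, -0.025], [0, 0, 0]],
    [[0, 0, -0.045], [0, 0, 0]],
    [[-0.01, 0, -0.07], [0, 0, 0]],
    [[-0.03, 0, -0.1], [0, 0, 0]]
  ]
}}

```text
time: 17.2
ee_pos: [0.5485, 0.1362, 0.3064]
eef_rot: [0.928, 0.267, 0.25, -0.072]
ft_force: [0.0, -1.1, -0.4]
width: 0.0872
```

Call:
{"op": "step_arm", "data": {
  "increments": [
    [[-0.03, 0, -0.03], [0, 0, 0]],
    [[-0.06, 0, -0.05], [0, 0, 0]],
    [[-0.09, 0, -0.06], [0, 0, 0]],
    [[-0.11, 0.0, -0.06], [0, 0, 0]],
    [[-0.11, 0, -0.06], [0, 0, 0]]
  ]
}}

```text
time: 17.7
ee_pos: [0.4411, 0.0683, 0.3021]
eef_rot: [0.928, 0.267, 0.249, -0.072]
ft_force: [0.2, -0.0, -0.1]
width: 0.0868
```

```bash
python3 - <<'E'
from look import *
print(r.read_state()["ee_pos"])
look("p20",(130,220,160,250),(150,240,190,280))
E
```

```text
[0.44105859 0.06831687 0.30209085]
0.08681359789433149 [ 0.21 -0.03 -0.11] [-0.26  0.49  0.07]
```

View pics/p20.png

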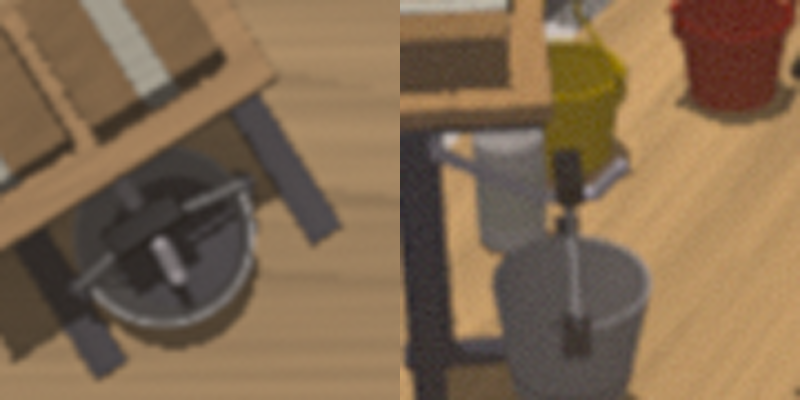

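Call:
{"op": "step_arm", "data": {
  "increments": [
    [[0, 0, 0], [0, 0, 0]],
    [[0, 0, 0], [0, 0, 0]],
    [[0, 0, 0], [0, 0, 0]],
    [[0, 0, 0], [0, 0, 0]],
    [[0, 0, 0], [0, 0, 0]]
  ]
}}

```text
time: 18.3
ee_pos: [0.4429, 0.07, 0.3035]
eef_rot: [0.928, 0.268, 0.25, -0.072]
ft_force: [0.7, -0.2, 0.1]
width: 0.0868
```

```bash
python3 - <<'E'
from look import *
look("p21",(130,220,160,250),(150,240,190,280))
c,s=pickle.load(open("p21.pkl","rb"));c0,s0=pickle.load(open("p20.pkl","rb"))
for a,b in((c,c0),(s,s0)):
    print(np.abs(a["pixels"][140:240,160:260].astype(int)-b["pixels"][140:240,160:260]).max(2).mean(), (np.abs(a["pixels"][140:240,160:260].astype(int)-b["pixels"][140:240,160:260]).max(2)>30).sum())
# grip px: top crop ~(145,222)->*.225 ; side crop (567,178)
gt=(160+145*.225,130+222*.225); gs=(190+167*.225,150+178*.225)
g,e=tri(c,gt,s,gs); a=np.radians(32); d=g-[.6065,.172,.24]
print(g,e,"rack frame",d[0]*np.cos(a)+d[1]*np.sin(a),-d[0]*np.sin(a)+d[1]*np.cos(a),d[2])
# bystanders vs start
t0=pickle.load(open("top0.pkl","rb"))["pixels"].astype(int)
for n,(y0,y1,x0,x1) in dict(jug=(110,142,252,282),carton=(185,240,60,110),box=(180,228,385,445)).items():
    print(n,(np.abs(c["pixels"][y0:y1,x0:x1]-t0[y0:y1,x0:x1]).max(2)>30).sum())
E
```

```text
0.08684154834404222 [ 0.71 -0.15  0.15] [-0.32  0.48 -0.02]
1.5738 32
3.8448 0
[0.60494651 0.16940969 0.24760403] 0.0005576184086554418 rack frame -0.0026900869220430543 -0.0013734818235652418 0.007604029411404867
jug 0
carton 0
box 0
```

View pics/p21.png

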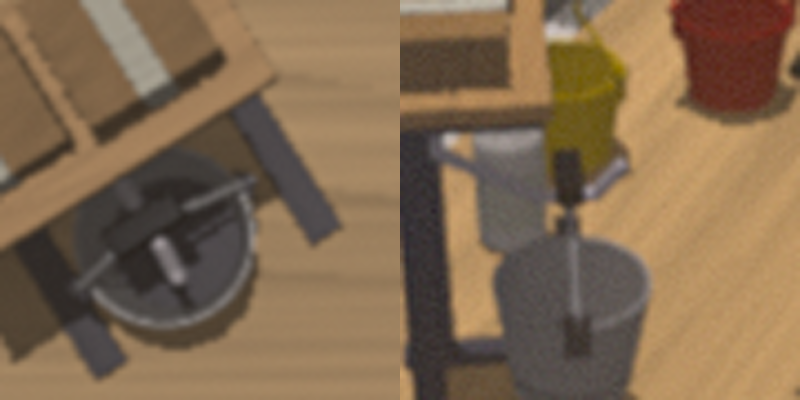

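The pictures before and after the wait look the same, so the pail is still. It hangs on the hook with the grip within 3 mm of the seat point sideways and front to back, and the bystanders haven't moved.

```bash
python3 -c "
from bench import r
print(r.close_job())"
```

```text
the job is handed in; nothing more can be done
None
```

I swung the small grey pail's handle upright, carried the pail by it and hung it on the hook. I handed the job in at about 18 s; no verdict came back.

- **What went wrong on the way:** on the first swing the pads gripped too tightly for the handle to turn, and the pail tipped by perhaps 15°. I backed off until it stood flat, then turned the tool with the handle. I let go, and the handle stayed up on the standing pail. Then I regripped with the tool tilted 30°, lifted and carried.
- **Last checks:**
  - **Position:** two-view measurement put the grip centre 3 mm in front of the hook seat, 1 mm to the side and about 8 mm above it. The text says 11 mm; the limits are 3 to 35 mm.
  - **Stillness:** pictures about 0.6 s apart showed no visible motion. The top view had 32 changed pixels, which I didn't trace; the side view had none.
  - **Robot and bystanders:** the gripper was open and clear, with no force on the tool beyond noise. The jug, carton and toolbox showed no change in the top picture.
- **Not measured:** I judged the pail's upright stance and its height above the bench only from the pictures. I inferred its weight on the rack from the tool force dropping to zero when I let go.

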